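Swap a filter wheel into a microscope's emission filter unit

ROBOT

A 6-joint arm with a two-finger parallel gripper is mounted at the origin on the work surface. World frame = base frame: x ahead of the robot, y to its left, z up, the work surface at z = 0. Lengths are in mm, angles in degrees, forces in N, time in s.
With the tool pointing down it reaches from about 325 to 925 mm from the base axis. Payload 3.1 kg.
Tool frame: the origin (TCP) lies at the very end of the fingers, on their centre line; the grasp point (between the pads) lies grasp_offset behind it (grasp_offset is the distance from the TCP to the grasp point, in mm); z points along the fingers, x is the direction in which the jaws open and shut, and the axes are right-handed (so a half turn about z gives the same grasp; the last joint's range is limited). The gripper opens to 85 mm and grips with 20 to 120 N. Pads are 22 mm wide; open, the fingers measure 114 mm over their backs; the gripper's body (76 mm by 85 mm) begins 54 mm behind the grasp point. The pads swing forward as they close: fully open they stand 13 mm farther back than shut.
Start: joints at [59.175, 12.427, 92.441, -0, 75.132, -6.429], TCP at [258.14, 569.213, 231.3] pointing down, gripper open.
Joint ranges: [-157.48, 157.48], [-44.54, 120.13], [17.64, 146.25], [-64.5, 244.5], [7.68, 150.69], [-147.95, 147.95]. Speed limits (degrees/s): [159.86, 159.86, 180, 180, 180, 180].

INTERFACE

Orientations are given as [roll, pitch, yaw] about the fixed x, y, z axes, in that order (R = Rz(yaw) Ry(pitch) Rx(roll)).
In Python, from station import * gives the robot as it stands. Calls block until the motion is done:
- goto(position, orientation): joint-space move of the TCP to a pose.
- move_l(position, attitude=None, speed=150): straight line of the TCP; attitude=None keeps the orientation; speed is the mean speed in mm/s.
- move_j(angles): joint-space move.
- grip(opening, squeeze=None): finger opening in mm; squeeze is the grip in N (None keeps the last); returns when the fingers have stopped.
- wait(seconds).
- solve_ik(position, orientation): joint angles nearest the present ones, or None.
- get_obs(): the state.
- get_image(name): name is "side" or "top" or "wrist"; returns the picture (420x560x3 uint8, red, green, blue); there is no depth.
- get_calibration(name): a dict with "fx", "fy", "cx", "cy" (pixels), "D" ([k1, k2, p1, p2, k3] as OpenCV has them; the pictures are not rectified), "R" (3x3) and "t" (3): a world point X has camera coordinates R X + t; the wrist camera has in their place "mount" (4x4, takes a point from camera to tool coordinates, whose origin is the TCP and whose axes are the tool frame's). Camera axes: x right, y down, z forward; pixel columns grow to the right and rows downward; lengths in mm; the calibration is good to about 2 mm. A picture is of the moment at which its call begins: read the wrist's pose just before it. get_calibration takes no time and is no camera call.
A pose or a line that the arm cannot do raises Unreachable and nothing moves.
- sign_off(): hands the job in, once; it reports no verdict.
Trained networks look in the newest picture that a camera, given by its name, has taken for a name from the list of things; names that differ only in an ending like _2 or _b are one class to them, and where a whole thing is asked for, a point or a joint stands for the part that bears it (a point fixed in the world has none). Each returns a list of dicts, best first, with "score" (0 to 1); they miss things now and then, are a little off and sometimes report something else, mostly with a low value. They report only what shows in the picture. A call takes as long as a camera call. They do not tell look-alikes from the thing itself.
- spot_in(name, camera): "extent" ([centre column, centre row, width, height] in pixels, round what is visible of it).
- regions_of(name, camera): "region" (420x560 bool, what is visible of it) and "extent" ([centre column, centre row, width, height] in pixels, round what is visible of it).
The state is a dict: "t": time; "joint_pos": joint angles; "qvel": joint speeds; "effort": joint torques, N m; "tcp_pos": TCP position; "ee_rot": TCP orientation; "wrist_force": force on the tool from outside, world axes, zero at the start; "moment": the same for the moment, N m; "grip_width": finger opening in mm.
Only numpy, scipy, OpenCV 4.12 (cv2) and the standard library are available. Lean on these libraries where they do the work, as an engineer would, in place of code of your own. Each camera call takes 0.05 s, during which the arm holds its last target.

TASK

Fit the filter wheel with the coloured filters into the open filter unit: take it by its metal hub off the sloping rack, lower it level over the spindle and the drive pin together, and keep hold of it until it is fully home on its seat. Then close the cover and turn the latch clockwise a full quarter turn so that it lies across the cover's edge. Leave the wheel with the grey filters and the other things on the bench where they are.

Things in the scene. Friction and masses are not known exactly. Their poses are not given: they have to be found in the camera images.
- wheel: filter wheel to fit, about 240 g: black disc 110 mm across, 8 mm thick, five coloured filters (blue, green, yellow, orange, red), metal hub block on top, 14 mm bore through both. Origin: centre of the underside; own z out of the hub side, own x to the drive hole. Starts lying loose on the sloping rack, tipped 35 deg, hub up and towards the robot's side, drive hole uppermost
- hub_top (a point): centre of the top of the wheel's hub, 34 mm above its underside. The hub is a bright metal block standing 26 mm above the disc, 46 mm long (wheel x), 30 mm wide (wheel y): grip it across the 30 mm
- drive_hole (a point): centre of the wheel's 10 mm drive hole, at the disc's upper face (wheel frame 33, 0, 8 mm), where a sixth filter would be; a white mark on the rim beside it
- spare_wheel: a second wheel of the same shape and size with grey filters, on the rack's other place (either left or right); leave it there
- rack: fixed sheet-metal rack: board sloping 35 deg, low towards own -x (the robot's side), 11 mm lip at its foot, 268 mm wide along own y, 103 mm high at the back, cheeks standing 14 mm above the board at both ends; two places. Origin under its centre, on the table; a wheel in place has its origin at x = -8, y = +64 or -64, z = 53 mm in this frame
- unit: fixed filter unit: cream square housing 150 x 150 x 50 mm with a round well 130 mm across, floor at 8 mm; dark motor box (84 wide, 44 high) out 50 mm from its +x side, latch ear (50 along x, 50 high) out 34 mm from its +y side. Origin under the centre of the well, on the table; own x to the motor box, own y to the latch. Spindle in the middle, drive pin 33 mm from it along own +x
- seat (a point): centre of the spindle's flange, 12 mm above the table, on which the wheel's underside rests when fully home; the wheel's own x then points along the unit's own x
- spindle_top (a point): top of the steel spindle, 12 mm diameter, rising 31 mm above the seat, its last 6 mm tapered to 5 mm
- pin_top (a point): top of the brass drive pin, 7 mm diameter, rising 12 mm above the seat, its last 3 mm tapered to 3 mm
- cover (a joint): cover angle, rad: 0 closed flat on the housing, 2.1 to 2.35 at the start (leaning back open), limit 2.5. Cream plate 150 x 150 x 8 mm, 160 g, hinged at the housing's -y side, swings up and over towards -y. A stiff hinge (0.22 N m; 2 to 3 N at the free edge) keeps it where it is left. On its outer face, 37 mm towards -x of its middle, a black-capped port 44 mm across, 13 mm high
- cover_hinge (a point): middle of the cover's hinge line, on the housing's -y edge at 50 mm height; the hinge line runs along the unit's own x
- cover_edge (a point): middle of the cover's free edge, 150 mm from the hinge, half way through the plate's thickness; it ends above the housing's +y edge when closed
- latch (a joint): angle of the latch, rad: 0 (to 0.15 at the start) unlocked with the bar along the unit's own x, 1.571 locked (stop) with the bar across the cover's edge; grows clockwise seen from above; stays where left, turning takes about 0.06 N m
- latch_grip (a point): on the latch's axis, 82 mm above the table: the latch is a black bar 66 mm long, 14 mm wide, from 60 to 84 mm above the table, turning about the vertical through its middle, 94 mm from the unit's centre along own y; grip across the 14 mm. The closed cover's top lies at 58 mm
- oil_bottle: amber glass bottle, 38 mm across, 82 mm tall, black cap; origin at the centre of its foot; leave it
- slide_box: blue plastic box, 86 x 96 x 34 mm, lying; origin under its centre; leave it
- hex_driver: green-handled driver 190 mm long, lying, handle towards its own -x; origin near the middle of its length, at table height; leave it
- objective_case: clear tube case with black screw cap, 47 mm across, 73 mm tall; origin at the centre of its foot; leave it
- tissue_box: flat green carton, 110 x 72 x 22 mm, origin under its centre; leave it
- blower: black rubber blower standing nozzle up, 52 mm across, 105 mm tall; origin at the centre of its foot; leave it
- dust_cap: black round cap, 54 mm across, 12 mm high, origin under its centre; leave it
Not all that is in view belongs to the job. What is shaped like the wheel but pink or purple is not meant.

How it is judged (in metres and radians):
On the way, in this order (a step that is already met when the one before it is completed fails the run):
1. the coloured wheel is held and lifted off its place on the rack (distance of wheel from where it was at the start of the episode above 0.05 m and contact force between the fingers and wheel above 0.5 N), for 0.1 s.
2. the wheel is fully down on its seat, over spindle and pin, while still held (not dropped) (z of wheel in the frame of seat below 0.003 m and horizontal distance between wheel and seat below 0.003 m and angle between the x axis of wheel and the x axis of unit, either way round below 0.09 rad and angle between wheel's own z axis and vertical below 0.05 rad and contact force between the fingers and wheel above 0.5 N), for 0.1 s.
3. the cover is closed over the seated wheel (z of wheel in the frame of seat below 0.003 m and horizontal distance between wheel and seat below 0.003 m and angle between the x axis of wheel and the x axis of unit, either way round below 0.09 rad and angle between wheel's own z axis and vertical below 0.05 rad and value of joint cover below 0.06 rad), for 0.2 s.
4. the latch is turned across the closed cover (value of joint latch above 1.4 rad and value of joint cover below 0.06 rad), for 0.2 s.
At the end, for the whole second after the job is handed in: Coloured wheel on its seat over spindle and pin, at rest (3 mm in height and centring, 0.09 rad of rotation, 0.05 rad of level); cover closed (under 0.06 rad), latch locked (over 1.4 rad); grey wheel still in its place (20 mm) (all of step 4 and z of wheel in the frame of seat below 0.003 m and horizontal distance between wheel and seat below 0.003 m and angle between the x axis of wheel and the x axis of unit, either way round below 0.09 rad and angle between wheel's own z axis and vertical below 0.05 rad and linear speed of wheel below 0.02 m/s and distance of spare_wheel from where it was at the start of the episode below 0.02 m); the robot touches nothing.
It fails at once if the wheel with grey filters is moved more than 20 mm (distance of spare_wheel from where it was at the start of the episode above 0.02 m).
It fails at once if another loose thing on the bench is moved more than 30 mm (distance of any of oil_bottle, slide_box, hex_driver, objective_case, tissue_box, blower, dust_cap from where it was at the start of the episode above 0.03 m).
It also fails if it takes over 72 s, if anything falls off the work surface, if the arm or the gripper's body presses on something with over 40 N, if the wrist force passes 120 N, or if a joint passes its speed limit or range.

## Working session

There is one attempt and no reset: what is moved stays moved. The work goes in short steps, each a Python script; the robot and the scene stay as the last script left them, time stands still between calls to the robot, and variables do not carry over. Pictures are saved under pics/ and viewed, and the job is handed in when it is done.

```bash
ls; mkdir -p pics
python3 - <<'E'
from station import *
import cv2, json
o=get_obs(); print(o)
for c in ("side","top","wrist"):
    im=get_image(c); cv2.imwrite(f"pics/{c}0.png",im[:,:,::-1]); print(c,get_calibration(c))
E
```

```text
pics
{'t': 0.0, 'joint_pos': array([ 5.91754820e+01,  1.24770324e+01,  9.25290860e+01, -3.97055530e-04,
        7.51324329e+01, -6.42889429e+00]), 'qvel': array([ 0.12113217,  0.03564357,  0.04786901,  0.01381581, -0.04851101,
        0.04627129]), 'effort': array([ 1.77929714e-04, -3.96849346e+01, -3.03850758e+01, -1.47763949e-04,
        9.91971610e-03,  3.51567189e-05]), 'tcp_pos': array([257.7079251 , 568.4940338 , 229.95976894]), 'ee_rot': array([-1.79984867e+02,  1.37722936e-01,  6.56044969e+01]), 'wrist_force': array([-0.85529707, -0.42769226,  0.00955477]), 'moment': array([1.21082207e-02, 7.61501814e-03, 6.28965085e-05]), 'grip_width': 85.73306571369856}
side {'fx': 443.3376134720878, 'fy': 443.3376134720878, 'cx': 277.58344748216894, 'cy': 206.07342444229536, 'D': array([-0.13070889,  0.        ,  0.        ,  0.        ,  0.        ]), 'R': array([[ 0.95970963, -0.28067814, -0.01331186],
       [-0.21546849, -0.7046795 , -0.67601785],
       [ 0.18036284,  0.65164912, -0.736765  ]]), 't': array([-463.56256915,  209.89864254, 1029.18008529])}
top {'fx': 400.88891938669246, 
[... 200 characters left out ...]
23377],
       [-0.982728  ,  0.02579531, -0.18324923],
       [ 0.18366445,  0.01475086, -0.98287832]]), 't': array([ 82.97816527, 494.48988326, 975.80780639])}
wrist {'fx': 372.70067415919397, 'fy': 372.70067415919397, 'cx': 271.9923653467198, 'cy': 209.4649485817833, 'D': array([-0.02720847,  0.        ,  0.        ,  0.        ,  0.        ]), 'mount': array([[ 9.99999718e-01,  7.25739920e-04,  1.94214540e-04,
         1.54104101e-01],
       [-7.50018652e-04,  9.49430848e-01,  3.13975320e-01,
        -8.07558074e+01],
       [ 4.34711481e-05, -3.13975377e-01,  9.49431125e-01,
        -1.42421145e+02],
       [ 0.00000000e+00,  0.00000000e+00,  0.00000000e+00,
         1.00000000e+00]])}
```

View pics/side0.png

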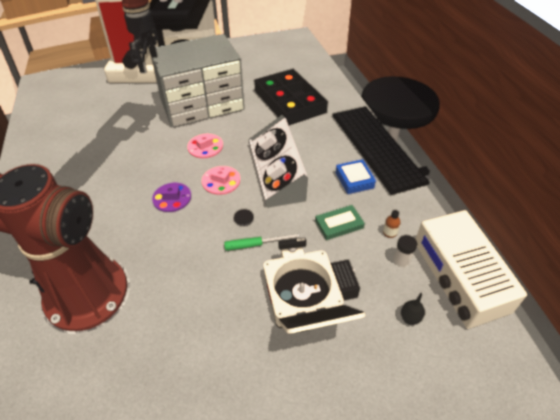

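View pics/top0.png

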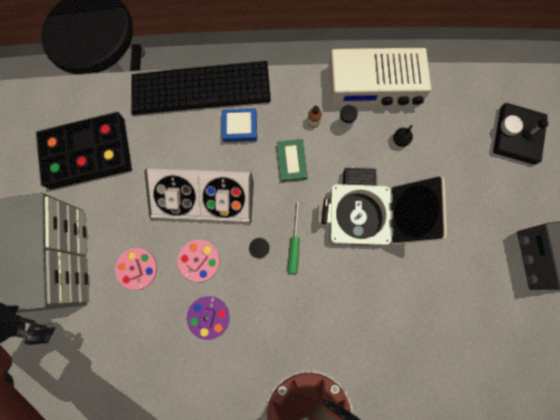

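View pics/wrist0.png

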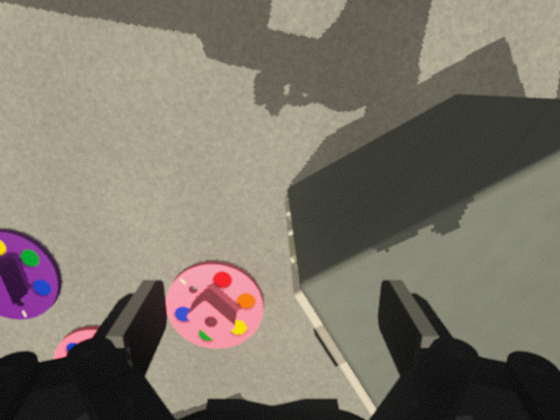

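```bash
cat > h.py <<'E'
from station import *
import numpy as np, cv2
from scipy.spatial.transform import Rotation as Rot
from scipy.optimize import least_squares
def K(c): return np.array([[c['fx'],0,c['cx']],[0,c['fy'],c['cy']],[0,0,1]])
def ext(name,obs=None):
    c=get_calibration(name)
    if name!='wrist': return c,np.array(c['R']),np.array(c['t'])
    Rt=Rot.from_euler('xyz',obs['ee_rot'],degrees=True).as_matrix(); T=np.eye(4);T[:3,:3]=Rt;T[:3,3]=obs['tcp_pos']
    W=np.linalg.inv(T@c['mount']); return c,W[:3,:3],W[:3,3]
def toplane(name,px,z,obs=None):
    c,R,t=ext(name,obs)
    u=cv2.undistortPoints(np.array(px,float).reshape(-1,1,2),K(c),c['D']).reshape(-1,2)
    d=np.c_[u,np.ones(len(u))]@R; C=-R.T@t
    return C+d*((z-C[2])/d[:,2])[:,None]
def proj(name,X,obs=None):
    c,R,t=ext(name,obs)
    return cv2.projectPoints(np.array(X,float).reshape(-1,1,3),cv2.Rodrigues(R)[0],t,K(c),c['D'])[0].reshape(-1,2)
def snap(name,fn,scale=1):
    o=get_obs(); im=get_image(name); cv2.imwrite('pics/'+fn,im[:,:,::-1]); return o,im
def down(yaw): return [180,0,yaw]
E
python3 - <<'E'
from h import *
for n,p,z in [("wheel hub",(224,198),80),("grey hub",(173,194),80),("rack L",(150,195),60),("rack R",(251,197),60),("cabinet corner",(75,200),150),("cab",(88,230),0),("cab",(82,308),0),("spindle",(358,214),43),("well",(360,216),50),("motor",(360,177),40),("latch",(325,208),84),("driverhandle",(293,255),15),("driver tip",(297,205),5),('drvbig',(290,245),20)]:
    print(n,toplane("top",[p],z).round())
for nm in ("wheel","unit","rack","latch","cover","cover_edge","hub_top"):
    get_image("top")
    print(nm,[(round(d['score'],2),np.round(d['extent'])) for d in spot_in(nm,"top")][:4])
E
```

```text
wheel hub [[539. 198.  80.]]
grey hub [[553. 327.  80.]]
rack L [[557. 393.  60.]]
rack R [[544. 132.  60.]]
cabinet corner [[528. 545. 150.]]
cab [[479. 584.   0.]]
cab [[271. 589.   0.]]
spindle [[ 496. -140.   43.]]
well [[ 490. -144.   50.]]
motor [[ 595. -152.   40.]]
latch [[506. -52.  84.]]
driverhandle [[398.  29.  15.]]
driver tip [[532.  14.   5.]]
drvbig [[424.  36.  20.]]
wheel [(0.92, array([133., 268.,  45.,  40.])), (0.91, array([224., 197.,  44.,  40.])), (0.83, array([198., 259.,  42.,  44.]))]
unit [(0.9, array([382., 204., 125.,  80.])), (0.41, array([223., 200.,  40.,  43.]))]
rack [(0.56, array([200., 195., 115.,  52.]))]
latch [(0.74, array([326., 213.,   9.,  27.]))]
cover [(0.86, array([417., 210.,  57.,  64.])), (0.54, array([237., 126.,  36.,  34.])), (0.41, array([381., 208., 131.,  86.]))]
cover_edge [(0.74, array([416., 210.,  58.,  67.]))]
hub_top [(0.96, array([207., 319.,  41.,  42.])), (0.8, array([198., 262.,  40.,  40.])), (0.77, array([224., 198.,  40.,  38.])), (0.57, array([138., 270.,  42.,  44.]))]
```

Run:
```python
from h import *
move_l([258,568,300])
goto([510,195,240],down(87))
o,im=snap("wrist","w1.png"); np.savez("w1.npz",im=im,**o)
for nm in ("wheel","hub_top","drive_hole"):
    print(nm,[(round(d['score'],2),np.round(d['extent'])) for d in spot_in(nm,"wrist")][:4])
goto([470,-130,300],down(90))
o,im=snap("wrist","u1.png"); np.savez("u1.npz",im=im,**o)
for nm in ("unit","spindle_top","pin_top","latch","cover"):
    print(nm,[(round(d['score'],2),np.round(d['extent'])) for d in spot_in(nm,"wrist")][:4])
print(get_obs()['t'],solve_ik([540,198,90],[180,0,90]))
```

```text
wheel [(0.8, array([281., 223., 121., 116.])), (0.69, array([513.,  38.,  91.,  75.])), (0.65, array([352.,  51., 122., 102.]))]
hub_top [(0.84, array([279., 221., 120., 118.])), (0.73, array([353.,  52., 122., 103.])), (0.58, array([514.,  36.,  90.,  73.]))]
drive_hole [(0.97, array([351.,  50., 120.,  99.])), (0.94, array([515.,  36.,  90.,  72.])), (0.58, array([283., 221., 120., 119.]))]
unit [(0.86, array([192., 206., 338., 186.])), (0.71, array([534., 235.,  45.,  97.]))]
spindle_top []
pin_top [(0.79, array([191., 204., 334., 186.]))]
latch [(0.77, array([346., 199.,  23.,  62.]))]
cover [(0.56, array([110., 205., 168., 181.]))]
4.8833 [ 1.31457216e+01  1.56609382e+01  1.05039372e+02 -2.54444375e-14
  5.92996893e+01 -7.68542784e+01]
```

View pics/w1.png

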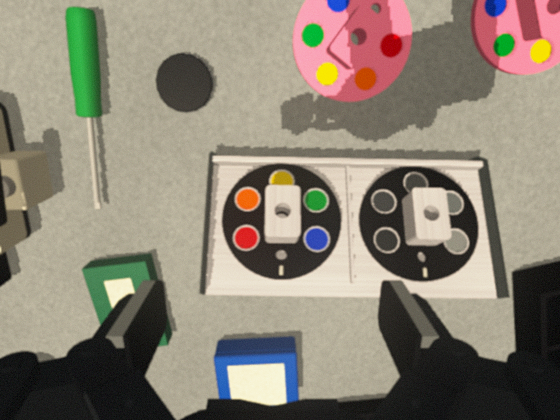

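View pics/u1.png

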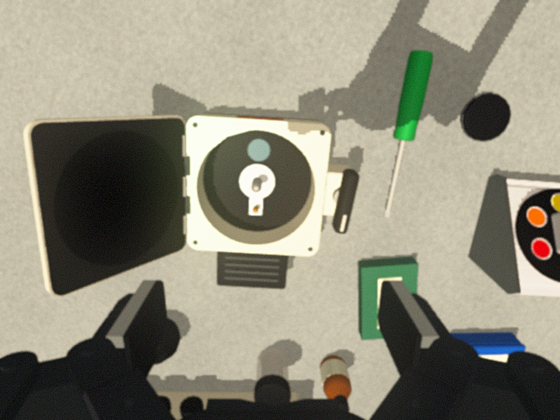

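Run:
```python
import numpy as np,cv2
a=np.load("w1.npz")['im']; b=np.load("u1.npz")['im']
cv2.imwrite("pics/w1z.png",cv2.resize(a[145:305,195:500],None,fx=2.6,fy=2.6,interpolation=cv2.INTER_CUBIC)[:,:,::-1])
cv2.imwrite("pics/u1z.png",cv2.resize(b[105:295,175:370],None,fx=3.1,fy=3.1,interpolation=cv2.INTER_CUBIC)[:,:,::-1])
```

```text
(no output)
```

View pics/w1z.png

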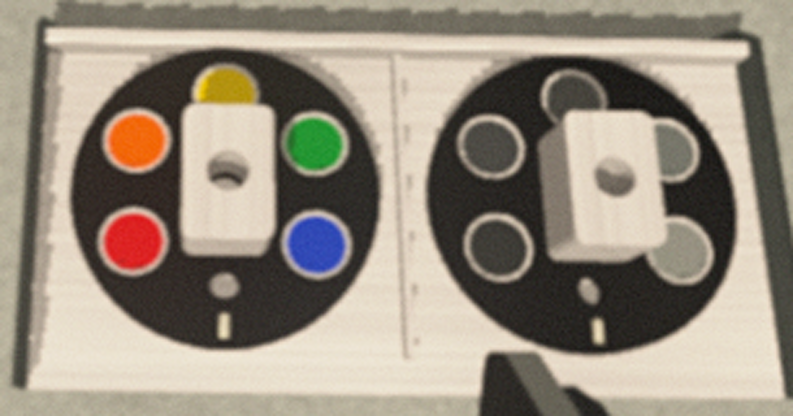

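View pics/u1z.png

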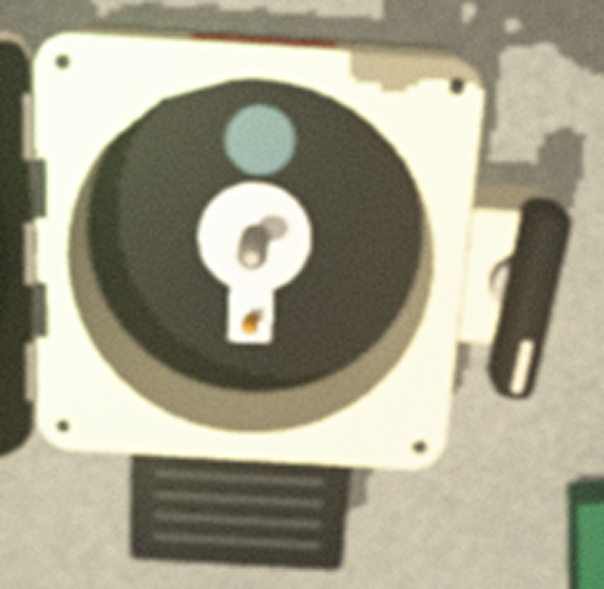

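```bash
cat > fit.py <<'E'
from h import *
def load(f):
    d=np.load(f); return {k:d[k] for k in d.files}
def wheelfit(o,pts,tilt0=35):
    # pts: dict name->pixel
    M={'hole':(33,0,8),'top':(0,0,34)}
    for n,a in zip(('blue','green','yellow','orange','red'),(60,120,180,240,300)):
        M[n]=(33*np.cos(np.radians(a)),33*np.sin(np.radians(a)),8)
    X=np.array([M[k] for k in pts]);P=np.array([pts[k] for k in pts])
    def pose(p):
        R=Rot.from_euler('ZYX',[p[3],p[4],p[5]],degrees=True).as_matrix(); return R,p[:3]
    def res(p,w):
        R,t=pose(p); r=(proj('wrist',X@R.T+t,o)-P).ravel()
        return np.r_[r,w*(p[2]-53)/2,w*(p[4]+tilt0)/1.0,w*p[5]/1.0]
    for w in (1,0.02):
        s=least_squares(res,[535,198,53,-3,-tilt0,0],args=(w,),x_scale=[1,1,1,1,1,1])
        print(w,s.x.round(2),'res',s.fun[:-3].reshape(-1,2).round(1).tolist())
        if w==1: best=s.x
    return best
E
python3 - <<'E'
from fit import *
o=load("w1.npz")
z=lambda x,y:(195+(x+.5)/2.6-.5,145+(y+.5)/2.6-.5)
p=wheelfit(o,{'orange':z(136,141),'green':z(314,144),'red':z(133,241),'blue':z(316,244),'hole':z(224,286),'top':z(228,168)})
o=load("u1.npz")
z=lambda x,y:(175+(x+.5)/3.1-.5,105+(y+.5)/3.1-.5)
for n,q,h in [('spind top',(249,258),43),('flange',(254,237),12),('pintop',(249,328),24),('rimL',(69,250),50),('rimR',(434,250),50),('rimB',(253,432),50),('screw',(62,61),50),('screw',(457,86),50),('s',(420,446),50),('s',(62,426),50),('latch a',(545,210),84),('latch b',(510,385),84)]:
    print(n,toplane('wrist',[z(*q)],h,o).round(1))
E
```

```text
1 [ 5.4697e+02  2.0236e+02  5.9380e+01 -3.9300e+00 -3.4770e+01  9.0000e-02] res [[3.0, 1.4], [-2.9, 1.2], [3.0, -1.8], [-3.1, -1.9], [0.1, -0.1], [-0.2, 0.8]]
0.02 [ 5.3877e+02  2.0215e+02  8.1730e+01 -3.9400e+00 -3.5120e+01  2.0000e-02] res [[0.7, -0.3], [-0.6, -0.3], [0.5, -0.7], [-0.6, -0.8], [0.0, 2.4], [-0.1, -0.4]]
spind top [[ 496.3 -147.5   43. ]]
flange [[ 496.2 -146.9   12. ]]
pintop [[ 528.9 -148.7   24. ]]
rimL [[ 491.5 -210.2   50. ]]
rimR [[491.4 -82.4  50. ]]
rimB [[ 560.7 -146.6   50. ]]
screw [[ 426.6 -208.6   50. ]]
screw [[434.7 -76.7  50. ]]
s [[566.3 -84.7  50. ]]
s [[ 558.4 -216.9   50. ]]
latch a [[469.4 -51.7  84. ]]
latch b [[528.8 -59.4  84. ]]
```

```bash
cat > fit.py <<'E'
from h import *
def load(f):
    d=np.load(f); return {k:d[k] for k in d.files}
def wheelfit(views,tilt0=35):
    # views: list of (obs,pts)
    def mod(r):
        M={'hole':(33,0,8),'top':(0,0,34)}
        for n,a in zip(('blue','green','yellow','orange','red'),(60,120,180,240,300)):
            M[n]=(r*np.cos(np.radians(a)),r*np.sin(np.radians(a)),8)
        return M
    def res(p,w):
        M=mod(p[6]); R=Rot.from_euler('ZYX',p[3:6],degrees=True).as_matrix(); r=[]
        for o,pts in views:
            X=np.array([M[k] for k in pts]);P=np.array([pts[k] for k in pts])
            r.append((proj('wrist',X@R.T+p[:3],o)-P).ravel())
        return np.r_[np.concatenate(r),w*(p[2]-53)/2,w*(p[4]+tilt0)/1.0,w*p[5]/1.0]
    for w in (1,0.02):
        s=least_squares(res,[535,198,53,-3,-tilt0,0,35],args=(w,),x_scale=[1,1,1,1,1,1,1])
        print(w,s.x.round(2),'res',s.fun[:-3].reshape(-1,2).round(1).tolist())
        if w==1: best=s.x
    return best
E
python3 - <<'E'
from fit import *
o=load("w1.npz")
z=lambda x,y:(195+(x+.5)/2.6-.5,145+(y+.5)/2.6-.5)
p=wheelfit([(o,{'orange':z(136,141),'green':z(314,144),'red':z(133,241),'blue':z(316,244),'hole':z(224,286),'top':z(228,168)})])
for n,q,h in [('lip L',(45,33),0),('lip R',(750,45),0),('backL',(28,386),103),('backR',(787,396),103)]:
    print(n,[toplane('wrist',[z(*q)],hh,o).round(1).tolist() for hh in (h,15)])
R=Rot.from_euler('ZYX',p[3:6],degrees=True).as_matrix(); print(R@[0,0,34]+p[:3])
E
```

```text
1 [ 5.4934e+02  2.0238e+02  5.3420e+01 -3.9400e+00 -3.5350e+01 -5.0000e-02
  3.6800e+01] res [[0.2, -0.1], [-0.0, -0.1], [-0.1, 0.0], [0.0, 0.0], [0.1, -0.7], [-0.1, 0.8]]
0.02 [ 5.4685e+02  2.0226e+02  6.0850e+01 -3.9000e+00 -3.6480e+01 -2.4000e-01
  3.6010e+01] res [[0.1, -0.0], [-0.1, 0.0], [-0.1, -0.0], [0.1, -0.0], [0.1, 0.0], [-0.0, 0.0]]
lip L [[[495.7, 134.7, 0.0]], [[493.1, 137.2, 15.0]]]
lip R [[[514.5, 417.2, 0.0]], [[511.2, 408.6, 15.0]]]
backL [[[593.8, 134.8, 103.0]], [[645.6, 114.3, 15.0]]]
backR [[[611.3, 386.6, 103.0]], [[668.7, 445.4, 15.0]]]
[529.72298553 203.76202585  81.15298884]
```

```bash
cat > geo.py <<'E'
from fit import *
P=np.array([549.3,202.4,53.2]); YW=-3.94; TL=-35.
RW=Rot.from_euler('ZYX',[YW,TL,0],degrees=True).as_matrix()
def tool_on(P,RW,h,flip=False):
    """TCP pose with tool axis on wheel axis at wheel height h"""
    RT=np.c_[RW[:,1],RW[:,0],-RW[:,2]]
    if flip: RT=np.c_[-RW[:,1],-RW[:,0],-RW[:,2]]
    return P+RW@[0,0,h], Rot.from_matrix(RT).as_euler('xyz',degrees=True)
U=np.array([496.4,-147.0,0]); UY=-3.47
RU=Rot.from_euler('z',UY,degrees=True).as_matrix()
E
python3 - <<'E'
from geo import *
import station
print([k for k in dir(station) if not k.startswith('__')]); print(globals().get('grasp_offset'))
for f in (0,1):
  for h in (150,100,14):
    print(f,h,tool_on(P,RW,h,f),solve_ik(*tool_on(P,RW,h,f)))
  for zz in (250,120,26): 
    q,r=tool_on(U+[0,0,0],RU,zz,f); print(q,r,solve_ik(q,r))
  q,r=tool_on(P+[-60,0,130],RW,14,f);print(solve_ik(q,r))
E
```

```text
['Unreachable', 'get_calibration', 'get_image', 'get_obs', 'goto', 'grasp_offset', 'grip', 'move_j', 'move_l', 'regions_of', 'sign_off', 'solve_ik', 'spot_in', 'wait']
18.700000000000003
0 150 (array([463.46687725, 208.31171947, 176.07280664]), array([ 1.45000000e+02, -1.27222187e-14,  8.60600000e+01])) [ 26.19717864 -14.15477964 131.36243051 -29.85502319  35.34444435
 -39.47774193]
0 100 (array([492.07791817, 206.34114631, 135.11520443]), array([ 1.45000000e+02, -1.27222187e-14,  8.60600000e+01])) [ 24.0286281   -6.2891152  130.13573939 -34.04211793  28.71987698
 -35.84672115]
0 14 (array([541.28890854, 202.95176048,  64.66812862]), array([ 1.45000000e+02, -1.27222187e-14,  8.60600000e+01])) [ 20.88221781   7.59970868 126.27730124 -46.35725541  19.43516936
 -24.57193824]
[ 496.4 -147.   250. ] [180.     0.    86.53] [ -24.26655125   -1.69385101  105.66178162    0.           76.03206938
 -110.79655125]
[ 496.4 -147.   120. ] [180.     0.    86.53] [ -24.26655125    6.69554049  111.95745556    0.           61.34700395
 -110.79655125]
[ 496.4 -147.    26. ] [180.     0.    86.53] [-2.4
[... 510 characters left out ...]
2891152  130.13573939 -34.04211793  28.71987698
 144.15327885]
1 14 (array([541.28890854, 202.95176048,  64.66812862]), array([-1.45000000e+02,  1.27222187e-14, -9.39400000e+01])) None
[ 496.4 -147.   250. ] [180.     0.   -93.47] [-2.42665513e+01 -1.69385101e+00  1.05661782e+02 -2.54444375e-14
  7.60320694e+01  6.92034487e+01]
[ 496.4 -147.   120. ] [180.     0.   -93.47] [-2.42665513e+01  6.69554049e+00  1.11957456e+02 -2.54444375e-14
  6.13470039e+01  6.92034487e+01]
[ 496.4 -147.    26. ] [180.     0.   -93.47] [-2.42665513e+01  1.54958478e+01  1.13969059e+02 -2.54444375e-14
  5.05350932e+01  6.92034487e+01]
[ 24.2305985  -14.20786424 129.15484614 -27.08689875  36.49016209
 136.03753516]
```

Run:
```python
from geo import *
move_l([470,-130,330],speed=300)
goto([440,205,330],[180,0,86.06])
grip(62)
goto(*tool_on(P,RW,130))
o,im=snap("wrist","w2.png"); np.savez("w2.npz",im=im,**o); print(o['t'],o['tcp_pos'],tool_on(P,RW,130),o['ee_rot'])
```

```text
7.65 [476.1388807  207.93207877 161.23027911] (array([474.91129362, 207.5234902 , 159.68976576]), array([ 1.45000000e+02, -1.27222187e-14,  8.60600000e+01])) [ 1.44894229e+02 -4.61177016e-02  8.60532010e+01]
```

View pics/w2.png

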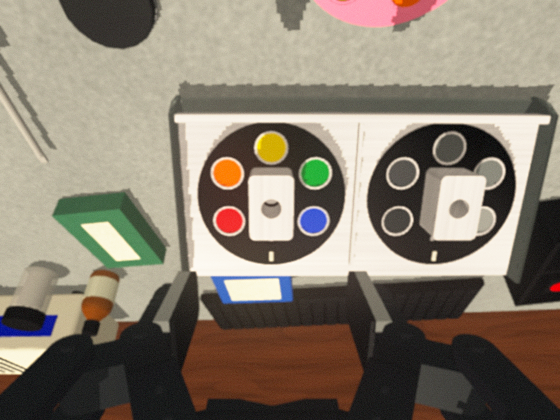

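Run:
```python
from geo import *
o1=load("w1.npz");o2=load("w2.npz")
z=lambda x,y:(195+(x+.5)/2.6-.5,145+(y+.5)/2.6-.5)
v1=(o1,{'orange':z(136,141),'green':z(314,144),'red':z(133,241),'blue':z(316,244),'hole':z(224,286),'top':z(228,168)})
v2=(o2,{'yellow':(271,147.5),'orange':(227,173),'green':(316,173),'red':(229,221),'blue':(314.5,221),'top':(271.5,208.5)})
wheelfit([v2]);wheelfit([v1,v2])
```

```text
1 [ 5.4894e+02  2.0300e+02  5.2980e+01 -3.6800e+00 -3.4970e+01  7.0000e-02
  3.7220e+01] res [[0.3, -0.2], [0.0, 0.1], [-0.1, -0.2], [0.1, 0.2], [-0.2, 0.0], [-0.1, 0.1]]
0.02 [ 5.6149e+02  2.0216e+02  4.2850e+01 -3.6600e+00 -3.3980e+01  2.1000e-01
  3.9460e+01] res [[0.3, -0.1], [-0.1, 0.2], [0.0, -0.1], [0.1, 0.1], [-0.2, -0.1], [-0.2, 0.0]]
1 [ 5.4942e+02  2.0274e+02  5.2670e+01 -3.9100e+00 -3.5300e+01 -2.0000e-02
  3.7140e+01] res [[0.2, -0.3], [0.5, -0.3], [-0.0, 0.2], [0.6, 0.1], [0.4, -0.8], [0.1, 0.8], [0.2, -0.0], [0.0, 0.1], [-0.5, 0.0], [-0.1, 0.2], [-0.8, 0.1], [-0.2, -0.1]]
0.02 [ 5.4953e+02  2.0273e+02  5.2690e+01 -3.9100e+00 -3.5720e+01 -5.0000e-02
  3.7140e+01] res [[0.2, -0.2], [0.4, -0.2], [-0.0, 0.2], [0.6, 0.1], [0.4, -0.8], [0.2, 0.7], [0.2, -0.0], [0.0, 0.1], [-0.5, 0.0], [-0.1, 0.3], [-0.7, 0.2], [-0.2, -0.4]]
```

```bash
sed -i 's/^P=.*/P=np.array([549.3,202.7,52.9])/; s/YW=-3.94/YW=-3.85/' geo.py
python3 - <<'E'
from geo import *
q,r=tool_on(P,RW,40); move_l(q,r,speed=120)
q,r=tool_on(P,RW,12.5); move_l(q,r,speed=50); wait(.2)
o=get_obs(); print(o['t'],o['tcp_pos'],q,o['wrist_force'], RW.T@(o['tcp_pos']-P))
snap("wrist","w3.png")
grip(26,60); wait(.2); o=get_obs(); print(o['grip_width'],o['wrist_force'],o['moment'],RW.T@(o['tcp_pos']-P))
snap("wrist","w4.png")
E
```

```text
Traceback (most recent call last):
  File "geo.py", line 3, in <module>
    RW=Rot.from_euler('ZYX',[YW,TL,0],degrees=True).as_matrix()
                             ^^
NameError: name 'YW' is not defined
```

```bash
sed -i 's/^P=.*/P=np.array([549.3,202.7,52.9]); YW=-3.85; TL=-35./' geo.py
python3 - <<'E'
from geo import *
q,r=tool_on(P,RW,40); move_l(q,r,speed=120)
q,r=tool_on(P,RW,12.5); move_l(q,r,speed=50); wait(.2)
o=get_obs(); print(o['t'],o['tcp_pos'],q,o['wrist_force'], RW.T@(o['tcp_pos']-P))
snap("wrist","w3.png")
grip(26,60); wait(.2); o=get_obs(); print(o['grip_width'],o['wrist_force'],o['moment'],RW.T@(o['tcp_pos']-P))
snap("wrist","w4.png")
E
```

```text
9.5 [542.23247012 203.28453992  63.42164505] [542.14647475 203.18140716  63.13940055] [-0.19516677 -0.79498327 -0.33724594] [ 0.22650063  0.10867415 12.68595947]
29.093868949060624 [-5.21617624 -0.33803704  6.171489  ] [-0.12394185  0.39694148 -0.05800102] [ 1.48887011e-01 -7.24793003e-03  1.28569475e+01]
```

View pics/w4.png

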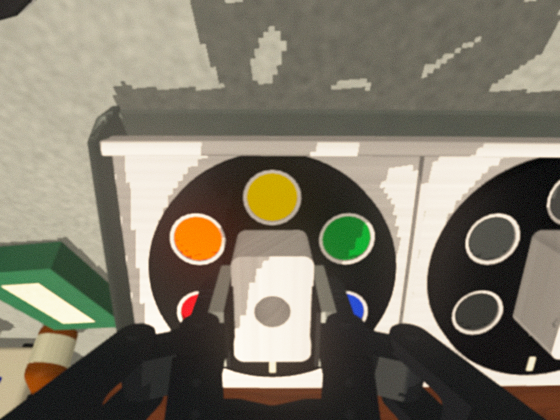

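Run:
```python
from geo import *
q,r=tool_on(P,RW,85); move_l(q,r,speed=100)
print(get_obs()['grip_width'],get_obs()['wrist_force'])
q,r=tool_on(U,RU,190); q2=np.array([440,150,240]); move_l(q2,speed=200)
goto([440,60,240],r); goto(q,r); wait(.4)
o,im=snap("wrist","w5.png"); np.savez("w5.npz",im=im,**o); print(o['t'],o['grip_width'],o['tcp_pos'],q,o['ee_rot'],r,o['wrist_force'],o['moment'])
```

```text
28.612611864187407 [-0.87810422 -0.40660693 -3.21548765]
13.8167 28.90641337923845 [ 496.59394825 -146.37875263  190.33092626] [ 496.4 -147.   190. ] [1.79965180e+02 8.03786702e-03 8.65942816e+01] [180.     0.    86.53] [ 0.54017949 -0.23315578 -1.88705383] [-0.00339362  0.02175597  0.01747475]
```

View pics/w5.png

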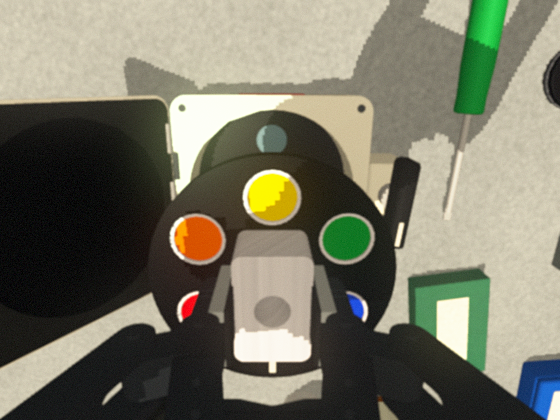

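Run:
```python
from geo import *
im=load("w5.npz")['im'];w4=cv2.imread("pics/w4.png")[:,:,::-1]
cv2.imwrite("pics/w5z.png",cv2.resize(im[150:390,140:410],None,fx=2.4,fy=2.4,interpolation=cv2.INTER_CUBIC)[:,:,::-1])
# same frame fit using w4-type pixel features
o=load("w5.npz")
r=37.14
M=np.array([[-r,0,8],[r*np.cos(2*np.pi/3),-r*np.sin(2*np.pi/3),8],[r*np.cos(2*np.pi/3),r*np.sin(2*np.pi/3),8],[0,0,34]])
px=np.array([(272,197),(197.5,239.5),(347,239.5),(272,311.5)])
q,rr=tool_on(U,RU,0)
RT=Rot.from_euler('xyz',o['ee_rot'],degrees=True).as_matrix()
def res(p,full=False):
    R=RT@np.c_[[0,1,0],[1,0,0],[0,0,-1]]@Rot.from_euler('ZYX',p[3:],degrees=True).as_matrix()
    t=o['tcp_pos']+RT@p[:3]
    return np.r_[(proj('wrist',M@R.T+t,o)-px).ravel(),(p[5])/1., (p[2]-12.7)/1]
s=least_squares(res,[0,0,12.5,0,0,0]); print(s.x.round(2),s.fun.round(2))
```

```text
[ 0.29  0.15 12.74  0.1  -0.58  0.13] [ 0.09  0.6  -0.43 -0.15  0.26 -0.18  0.06 -0.25  0.13  0.04]
```

View pics/w5z.png

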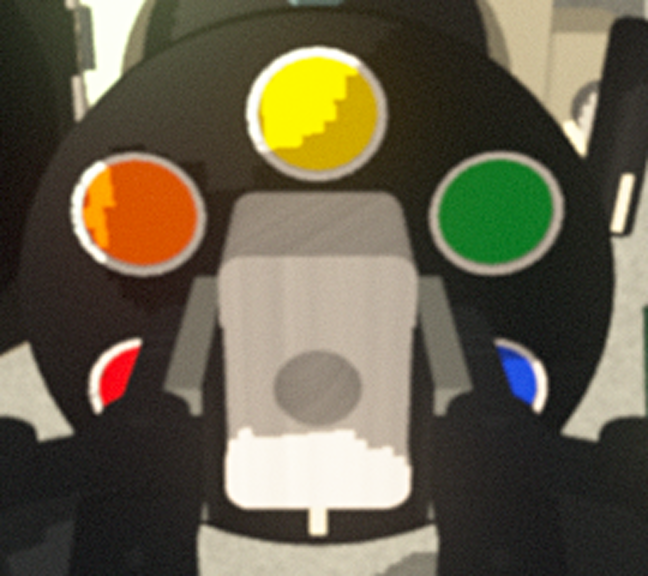

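Run:
```python
from geo import *
o=load("w5.npz");o1=load("u1.npz")
for oo,f in((o,"w5"),(o1,"u1")):
    S=[U+RU@[sx*66.3,sy*66.3,50] for sx in(-1,1) for sy in (-1,1)]
    pp=proj('wrist',S,oo); print(f,pp.round(1))
    c=[cv2.resize(oo['im'][max(int(round(p[1]))-12,0):int(round(p[1]))+13,int(round(p[0]))-12:int(round(p[0]))+13],(200,200),interpolation=cv2.INTER_CUBIC) for p in pp[[0,1]]]
    for k,p in enumerate(pp[[0,1]]):
        x=int((p[0]-round(p[0])+12.5)*8);y=int((p[1]-round(p[1])+12.5)*8)
        cv2.drawMarker(c[k],(x,y),(255,0,0),0,20)
    cv2.imwrite(f"pics/scr_{f}.png",np.hstack(c)[:,:,::-1])
```

```text
w5 [[180.8 106.8]
 [361.2 107.1]
 [192.4 269.1]
 [349.2 269.4]]
u1 [[194.1 124. ]
 [322.  132. ]
 [194.5 242.2]
 [310.1 248.8]]
```

View pics/scr_w5.png

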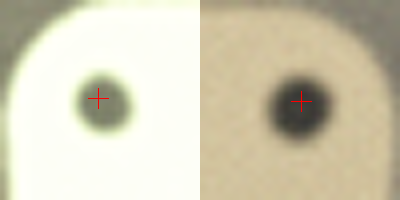

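View pics/scr_u1.png

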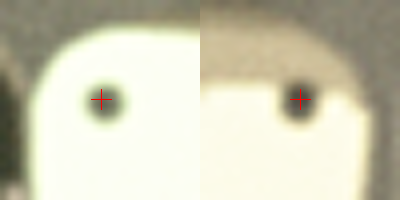

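```bash
cat > low.py <<'E'
from geo import *
T=np.array([496.45,-147.3]); 
r=[180,0,86.53]
c=T.copy()
for z,s in [(90,120),(62,60)]:
    move_l([c[0],c[1],z],r,speed=s); wait(.3)
    o=get_obs(); e=o['tcp_pos'][:2]-T; c-=e
    print(z,o['tcp_pos'].round(2),o['ee_rot'].round(2),c.round(2),o['wrist_force'].round(2))
move_l([c[0],c[1],62],r); wait(.1)
for z in [56,50,46,42,38,35,32,29,27]:
    move_l([c[0],c[1],z],speed=40)
    o=get_obs(); f=o['wrist_force']; print(z,o['tcp_pos'].round(2),f.round(2),o['moment'].round(2),round(o['grip_width'],1))
    if np.linalg.norm(f-[0,0,-1.9])>10: print('STOP'); break
print(o['t'])
E
python3 low.py
```

```text
90 [ 496.95 -147.48   90.71] [1.7992e+02 3.0000e-02 8.6530e+01] [ 495.95 -147.12] [ 0.55 -0.17 -2.7 ]
62 [ 496.3  -147.27   62.42] [1.7995e+02 2.0000e-02 8.6530e+01] [ 496.1  -147.15] [ 0.28 -0.01 -3.24]
56 [ 495.53 -146.91   55.36] [ 0.79 -0.39 -2.21] [-0.02  0.03  0.02] 28.9
50 [ 495.79 -147.02   49.55] [-0.09  0.43 -1.91] [ 0.04 -0.05  0.09] 29.1
46 [ 495.8  -147.01   45.66] [-0.24  0.23 -1.93] [-0.02  0.02  0.01] 28.9
42 [ 495.81 -147.     41.66] [ 0.38  0.18 -2.43] [ 0.02 -0.02 -0.  ] 29.0
38 [ 495.78 -147.02   37.62] [-1.44 -0.39 -2.91] [-0.01  0.03 -0.06] 28.7
35 [ 495.86 -147.04   34.75] [ 0.25 -0.4  -2.17] [-0.04  0.02  0.06] 28.9
32 [ 495.84 -147.04   31.72] [ 0.22  0.95 -2.14] [ 0.03 -0.04 -0.03] 28.8
29 [ 495.87 -147.03   28.74] [-0.7  -0.74 -3.24] [-0.04 -0.    0.01] 29.2
27 [ 495.98 -147.11   26.85] [ 0.31  0.07 -1.07] [ 0.03  0.01 -0.05] 29.0
18.7667
```

Run:
```python
from geo import *
c=[496.1,-147.15]
for z in [26,25,24.3,23.6,23,22.4,21.8,21.2]:
    move_l([c[0],c[1],z],speed=25); wait(.05)
    o=get_obs(); f=o['wrist_force']; print(z,o['tcp_pos'].round(2),o['ee_rot'].round(2),f.round(2),round(o['grip_width'],1))
    if f[2]>6: break
wait(.3);o,im=snap("wrist","w6.png");print(o['t'],o['wrist_force'])
snap("side","s6.png")
```

```text
26 [ 496.08 -147.14   25.97] [-180.     -0.     86.53] [ 0.11 -0.41 -2.16] 29.1
25 [ 496.07 -147.12   24.95] [-180.     -0.     86.53] [-1.04 -0.73 -2.1 ] 28.8
24.3 [ 496.22 -147.2    24.86] [-180.      0.     86.53] [-3.07  0.14  4.57] 28.7
23.6 [ 496.17 -147.19   24.81] [-1.7996e+02 -1.0000e-02  8.6530e+01] [-5.87  1.99  9.38] 28.9
20.2667 [-4.66011856  1.52800723  8.9079765 ]
```

View pics/w6.png

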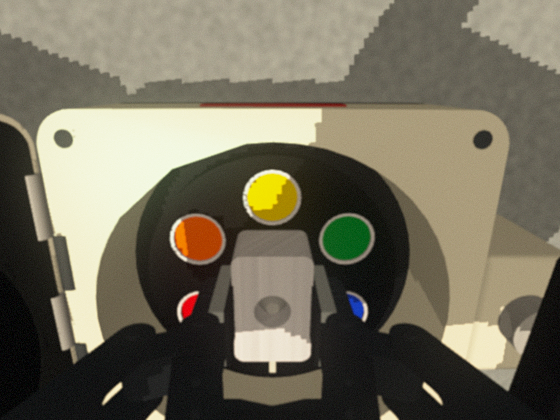

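```bash
cat >> geo.py <<'E'
U=np.array([496.6,-147.0,0])
def W(p): return U+RU@np.asarray(p,float)
def cov(th,d,off,x): # unit frame point
    return np.array([x,-75+d*np.cos(th)-off*np.sin(th),50+d*np.sin(th)+off*np.cos(th)])
E
python3 - <<'E'
from geo import *
o=load("u1.npz")
for th in np.arange(2.0,2.46,.05):
    print(round(th,2),proj('wrist',[W(cov(th,150,4,s)) for s in (-75,75)],o).round().tolist())
# release
o=get_obs();print(o['grip_width'])
move_l([496.15,-147.2,24.4],speed=30)
grip(48); wait(.2); print(get_obs()['wrist_force'],get_obs()['grip_width'])
move_l([496.15,-147.2,80],speed=80)
move_l([496.15,-147.2,230],speed=200)
wait(.1); o,im=snap("wrist","w7.png"); np.savez("w7.npz",im=im,**o);print(o['t'])
E
```

```text
2.0 [[46.0, 124.0], [70.0, 313.0]]
2.05 [[39.0, 123.0], [64.0, 310.0]]
2.1 [[34.0, 122.0], [59.0, 307.0]]
2.15 [[28.0, 121.0], [54.0, 304.0]]
2.2 [[24.0, 120.0], [50.0, 300.0]]
2.25 [[20.0, 119.0], [46.0, 297.0]]
2.3 [[17.0, 118.0], [43.0, 294.0]]
2.35 [[15.0, 117.0], [40.0, 290.0]]
2.4 [[13.0, 116.0], [38.0, 287.0]]
2.45 [[12.0, 115.0], [37.0, 283.0]]
28.495527826811276
[-0.06998355 -0.77387138 -0.96627137] 48.19309154643732
22.9833
```

View pics/w7.png

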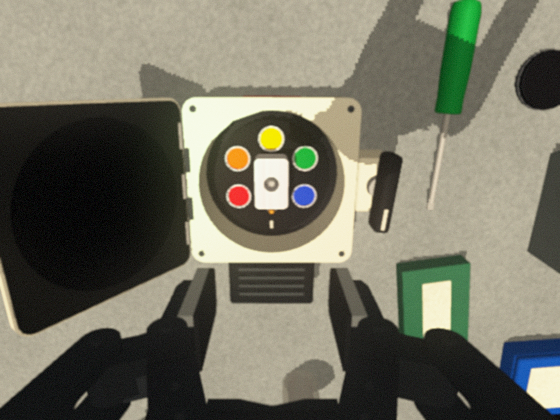

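```bash
cat > cover.py <<'E'
from geo import *
r=[180,0,180+UY]
def tc(th,x=22,back=0):
    if th>np.pi/2: e=cov(th,150,8,x); p=e+[0,-11-back,-35]
    else: p=cov(th,115,8,x)+[0,-11-back,0]
    return W(p)
move_l([496.15,-147.2,275],speed=250)
grip(0,30)
s=tc(2.2,back=45)
goto([s[0],s[1],275],r); wait(.1)
print(get_obs()['tcp_pos'],get_obs()['joint_pos'].round())
move_l(s,r,speed=150); o=get_obs(); print(o['tcp_pos'],s,o['wrist_force'])
for th in [2.3,2.1,1.9,1.7,1.57]:
    move_l(tc(th),r,speed=120); o=get_obs(); print(th,o['tcp_pos'].round(1),o['wrist_force'].round(1))
o,im=snap("side","s8.png"); snap("wrist","w8.png"); print(o['t'])
E
python3 cover.py
```

```text
[ 504.94597739 -373.5539921   275.0564542 ] [-43.  11.  89.  -0.  80. 141.]
[ 505.68133564 -374.411347    132.92484246] [ 504.8963571  -373.66083734  131.56645163] [ 0.30673897 -0.75866042  0.21995863]
2.3 [ 507.1 -339.3  121.7] [-0.8 -0.   0.3]
2.1 [ 509.  -317.   141.5] [-0.5 -0.3  0.1]
1.9 [ 510.  -289.6  154.3] [-0.5 -0.8 -0.2]Traceback (most recent call last):
  File "cover.py", line 14, in <module>
    move_l(tc(th),r,speed=120); o=get_obs(); print(th,o['tcp_pos'].round(1),o['wrist_force'].round(1))
    ~~~~~~^^^^^^^^^^^^^^^^^^^^
station.Unreachable: the arm cannot follow that straight line within its joint ranges
```

```bash
python3 - <<'E'
from geo import *
snap("side","s8.png"); o,_=snap("wrist","w8.png"); print(o['t'],o['wrist_force'],o['grip_width'])
E
python3 -c "
import cv2;a=cv2.imread('pics/s8.png');cv2.imwrite('pics/s8z.png',cv2.resize(a[180:380,200:420],None,fx=3,fy=3))"
```

```text
30.025 [-0.24592043 -0.13445802 -0.56913479] -0.19613262715440072
```

View pics/s8z.png

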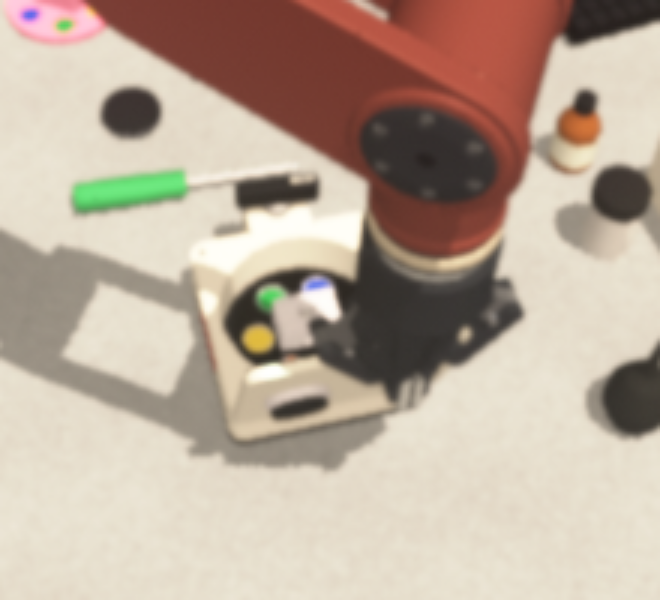

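View pics/w8.png

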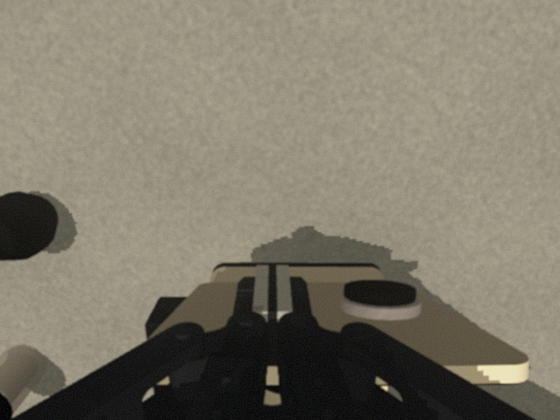

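```bash
cat > cover2.py <<'E'
from geo import *
r0=[180,0,180+UY]; r=[180,0,UY]
def tc(th,x=22,back=0):
    if th>np.pi/2: e=cov(th,150,8,x); p=e+[0,-11-back,-35]
    else: p=cov(th,115,8,x)+[0,-11-back,0]
    return W(p)
s=tc(1.9,back=40)
move_l(s,r0,speed=200); h=s.copy(); h[2]=280; move_l(h,r0,speed=250)
q=solve_ik(h,r); print(q)
goto(h,r); print(get_obs()['joint_pos'].round())
move_l(s,r,speed=250)
for th in [1.9,1.7,1.57,1.4,1.2,1.0,.8]:
    move_l(tc(th),r,speed=130); o=get_obs(); print(th,o['tcp_pos'].round(1),o['wrist_force'].round(1))
o,im=snap("side","s9.png"); snap("wrist","w9.png"); print(o['t'])
E
python3 cover2.py; python3 -c "
import cv2;a=cv2.imread('pics/s9.png');cv2.imwrite('pics/s9z.png',cv2.resize(a[180:380,200:420],None,fx=3,fy=3))"
```

```text
[-3.96760837e+01  8.04026963e+00  9.22388191e+01 -2.54444375e-14
  7.97209113e+01 -3.62060837e+01]
[-40.   8.  92.   0.  80. -36.]
1.9 [ 510.8 -290.1  155.8] [-1.  -0.  -0.2]
1.7 [ 511.8 -261.1  162.9] [ 0.1 -0.9 -1.1]
1.57 [ 512.8 -241.8  164.8] [0.4 0.4 1. ]
1.4 [ 514.  -222.3  164.5] [-0.4 -0.7 -0.5]
1.2 [ 515.3 -199.7  159.8] [-0.2 -0.1  0.6]
1.0 [ 516.4 -178.4  150.6] [-0.1 -0.3  1.2]
0.8 [ 517.3 -159.3  137.4] [-0.4  0.1  0.8]
36.7917
```

View pics/s9z.png

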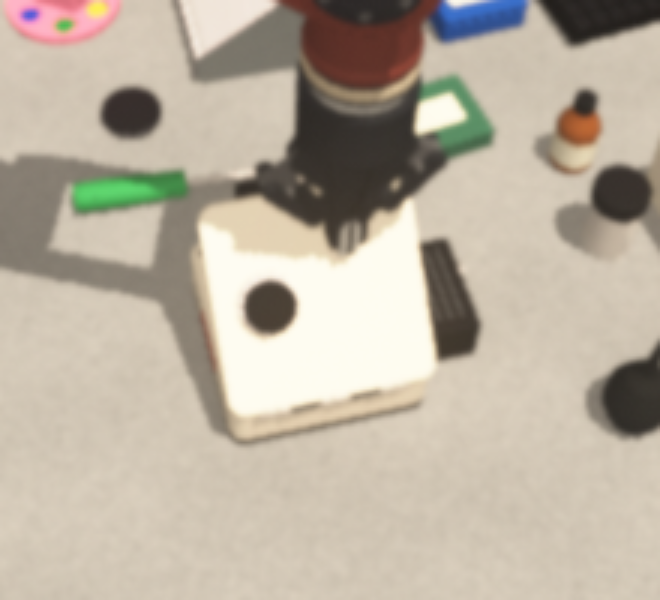

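```bash
cat > cover3.py <<'E'
from geo import *
r=[180,0,UY]
def tc(th,x=22): return W(cov(th,115,8,x)+[0,-11,0])
for th in [.6,.4,.2,.1,.04]:
    move_l(tc(th),r,speed=110); o=get_obs(); print(th,o['tcp_pos'].round(1),o['wrist_force'].round(1))
p=tc(0)
for z in [59,58,57,56,55,54]:
    p[2]=z; move_l(p,r,speed=40); wait(.1); o=get_obs(); print(z,o['tcp_pos'].round(1),o['wrist_force'].round(1))
    if o['wrist_force'][2]>8: break
wait(.3)
p[2]=140; move_l(p,r,speed=200)
p=W([-10,60,0]); goto([p[0],p[1],230],[180,0,90+UY]); wait(.2)
snap("side","s10.png"); o,im=snap("wrist","w10.png"); np.savez("w10.npz",im=im,**o); print(o['t'])
print(regions_of("latch","wrist")[:1] and [ (d['score'],d['extent']) for d in spot_in("latch","wrist")])
E
python3 cover3.py
```

```text
0.6 [ 517.9 -142.9  120.3] [-1.   0.7 -0.5]
0.4 [ 518.9 -131.   101.4] [-0.1 -0.1  1.2]
0.2 [ 519.6 -123.1   80.2] [-0.8  0.3  0.2]
0.1 [ 519.8 -120.7   69.2] [-0.4 -0.3  0.2]
0.04 [ 520.  -119.7   62.3] [-0.8  0.1 -0.3]
59 [ 520.2 -119.3   58.9] [ 0.7  1.2 -0.4]
58 [ 520.5 -119.4   58.5] [-1.8  0.7  5.6]
57 [ 520.5 -119.4   58.5] [-3.6  2.2 11.1]
42.0083
[(0.84, [312.0, 199.9, 24.2, 79.9]), (0.44, [377.1, 303.7, 78.2, 97.0])]
```

View pics/w10.png

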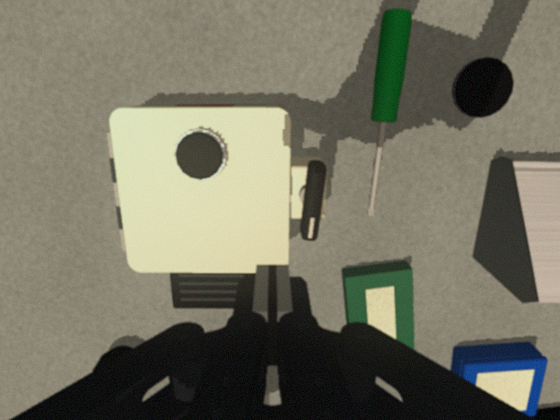

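Run:
```python
from geo import *
o=load("w10.npz")
print(proj('wrist',[W([0,94,84])]+[W([s*33*np.cos(a),94-s*33*np.sin(a),84]) for a in (0,.07,.15) for s in (-1,1)],o).round(1).tolist())
cv2.imwrite("pics/w10z.png",cv2.resize(o['im'][150:250,270:350],None,fx=6,fy=6,interpolation=cv2.INTER_CUBIC)[:,:,::-1])
m=None
```

```text
[[313.7, 204.3], [315.1, 164.1], [312.2, 241.9], [318.1, 164.2], [309.5, 241.8], [321.4, 164.6], [306.4, 241.5]]
```

View pics/w10z.png

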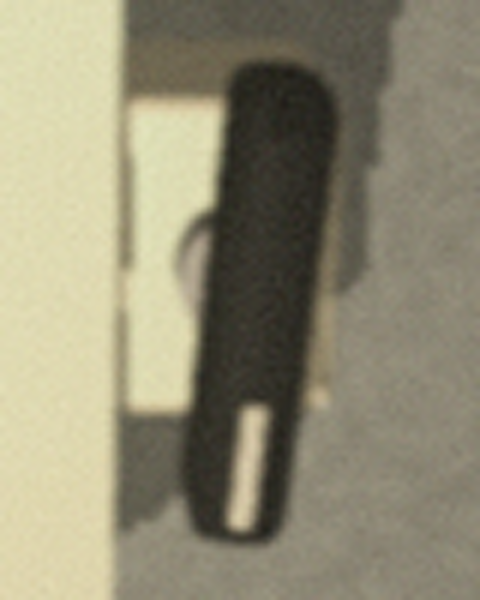

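```bash
cat > latch.py <<'E'
from geo import *
g=W([0,94,0]); y0=90+UY-4.3
grip(36)
goto([g[0],g[1],150],[180,0,y0]); wait(.2); e=get_obs()['tcp_pos'][:2]-g[:2]; print(e)
g2=g[:2]-e*.7
move_l([g2[0],g2[1],90],[180,0,y0],speed=150)
move_l([g2[0],g2[1],63.5],[180,0,y0],speed=60); wait(.1); o=get_obs(); print(o['tcp_pos'],o['wrist_force'])
grip(10,40); wait(.1); o=get_obs(); print(o['grip_width'],o['tcp_pos'],o['wrist_force'],o['moment'])
for k in range(1,7):
    y=y0-k*14.2
    goto([g2[0],g2[1],63.5],[180,0,y]); o=get_obs(); print(y,o['ee_rot'].round(1),o['tcp_pos'].round(1),o['wrist_force'].round(1),o['moment'].round(2),round(o['grip_width'],1))
    if np.linalg.norm(o['wrist_force'])>25: print("STOP");break
snap("wrist","w11.png"); print(o['t'])
E
python3 latch.py
```

```text
[ 1.95986635 -1.07835335]
[501.17144497 -52.45301568  63.67374398] [-0.04046233  0.11911112  0.28742321]
12.863995733189357 [501.24670012 -53.03333036  64.0491001 ] [-1.3012462  -2.31650924  3.75119694] [-0.49370495  0.25060461  0.0780364 ]
68.03 [179.9   0.   68.2] [501.3 -52.7  64. ] [-1.4 -2.9  5.3] [-0.38  0.23 -0.03] 12.4
53.830000000000005 [180.   -0.   54.1] [501.5 -52.4  64. ] [-0.2 -1.5  5.7] [-0.22  0.19 -0.06] 12.8
39.63000000000001 [ 1.8e+02 -1.0e-01  4.0e+01] [501.8 -52.2  64. ] [-0.2  0.   5.2] [-0.07 -0.03 -0.1 ] 13.3
25.430000000000007 [ 1.80e+02 -1.00e-01  2.58e+01] [502. -52.  64.] [0.8 1.7 4.7] [ 0.25 -0.36 -0.04] 13.2
11.230000000000004 [-180.    -0.2   11.5] [502.3 -51.9  64. ] [3.9 4.1 4.3] [ 0.6  -0.67 -0.01] 12.9
-2.9699999999999847 [-179.9   -0.2   -2.7] [502.7 -51.9  64. ] [5.  3.7 3.4] [ 0.57 -0.8  -0.09] 13.2
46.9917
```

View pics/w11.png

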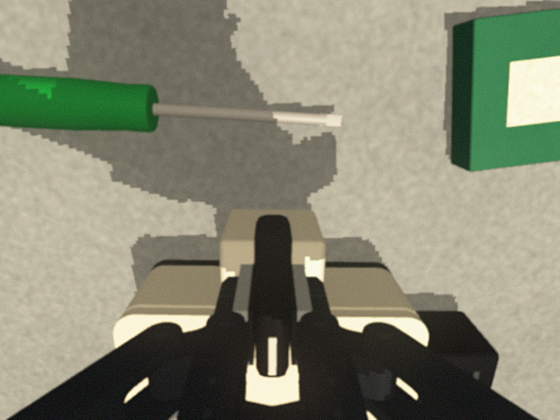

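```bash
cat > latch2.py <<'E'
from geo import *
o=get_obs(); g=W([0,94,0])[:2]; 
g2=np.array([502.3-1.3,-52.8])
for y in (-5,):
    goto([g2[0],g2[1],63.5],[180,0,y]); wait(.2); o=get_obs(); print(y,o['ee_rot'].round(1),o['tcp_pos'].round(1),o['wrist_force'].round(1),o['moment'].round(2))
grip(34); wait(.1); o=get_obs(); print(o['wrist_force'].round(1))
move_l([g2[0],g2[1],110],speed=120)
p=W([-10,50,0]); 
move_l([g2[0],g2[1],230],speed=200)
goto([p[0]-10,p[1],260],[180,0,90+UY]); wait(.2)
o,im=snap("wrist","w12.png"); np.savez("w12.npz",im=im,**o); snap("side","s12.png"); snap("top","t12.png"); print(o['t'],o['wrist_force'])
E
python3 latch2.py;python3 -c "
import cv2;a=cv2.imread('pics/s12.png');cv2.imwrite('pics/s12z.png',cv2.resize(a[100:360,180:440],None,fx=2.3,fy=2.3))"
```

```text
-5 [-179.9   -0.2   -4.6] [502.7 -52.2  64. ] [4.1 4.5 3.1] [ 0.66 -0.85  0.45]
[-0.3 -0.6  0.2]
50.9083 [-0.45155792  0.52632124 -0.2224714 ]
```

View pics/w12.png

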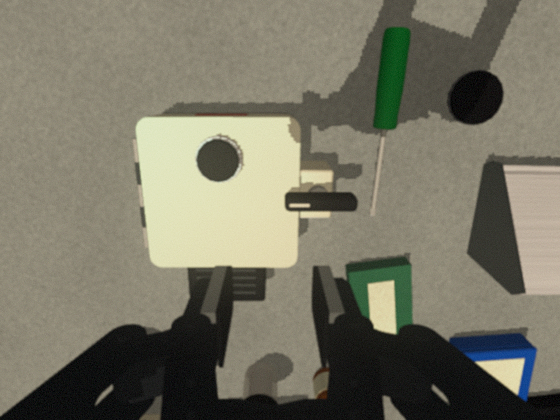

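View pics/s12z.png

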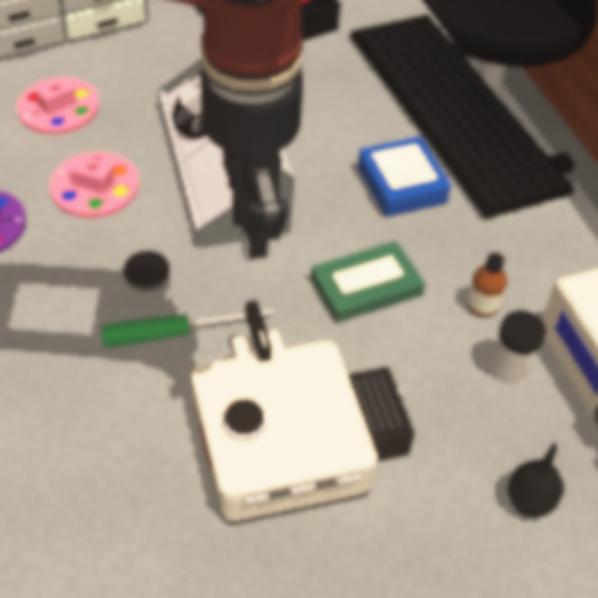

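Run:
```python
from geo import *
o=load("w12.npz")
a=toplane('wrist',[(288,200.5),(356,202)],84,o); d=RU.T@(a[1]-a[0]); print('bar in unit frame',d.round(1),np.degrees(np.arctan2(d[0],d[1])))
print(sign_off(), get_obs()['t'])
```

```text
bar in unit frame [ 1.4 60.9  0. ] 1.2775783274029007
the job is handed in; nothing more can be done
the job is handed in; nothing more can be done
```

I fitted the coloured wheel into the filter unit, closed the cover and turned the latch to its stop. The job was handed in at about 51 s of the 72 s allowed; no verdict is reported.

- **Wheel:** I gripped it by the hub and lowered it level over the spindle and pin with no side load. It was still held when it met the seat at TCP height 24.8 mm (24.7 expected, 9 N press). After release the picture showed it flat and centred, with the pin in the drive hole.
- **Cover:** My first attempt stopped partway because the last joint reached its range. I backed off, turned the gripper half round and finished. The closed cover met the fingertips at 58.5 mm, against the nominal 58 mm.
- **Latch:** I turned it clockwise until the torque rose to 0.45 N m, taken as the stop. In the last picture the bar lies across the cover's edge, within about 1.3° of the unit's y axis.
- **Other things:** In the last side view the objects that show seem undisturbed, though I did not measure them. The gripper partly hides the rack there, so I have no clear final view of the grey wheel. The arm went near it only when picking up the coloured wheel and did not seem to touch it.
- **Robot:** At hand-in it was clear of everything, with forces under 1 N.

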